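Drive a stuck guide pin out of a test-fixture plate

TASK

The brass guide pin is stuck in the aluminium fixture plate, its collar on the underside. Take the blue-handled drift punch from its stand and, with its tip, push the brass pin down from the plain end on top until it is right out of the plate into the catch cup below. Then hang the drift back upright in the empty hole of the stand; leave the orange-handled punch where it stands.

Things in the scene. Friction and masses are not known exactly. Their poses are not given: they have to be found in the camera images.
- drift_grip (a point): centre of the drift punch's blue handle, 26 mm in diameter, 58 mm long, upright (z up). Below it a black guard disc 44 mm wide, 6 mm thick, then a steel shaft 10 mm in diameter, 65 mm long. The flat tip is 101 mm, the guard's underside 36 mm below this point; a 16 mm steel head ends 38 mm above it. About 0.15 kg. It hangs loose in one hole of the stand, its guard on the stand's top
- drift_guard (a point): centre of the underside of the drift's hand guard, 65 mm above the drift's tip
- drift_tip (a point): centre of the flat end of the drift's shaft
- centre_punch_grip (a point): centre of the handle of the other punch, same sizes but with an orange handle and a pointed tip; it hangs in the other hole of the stand and is to be left there
- tool_stand: fixed grey stand 56 x 150 x 77 mm, origin under its centre, z up; its top plate (14 mm thick, top at 77 mm) has two round holes 24 mm in diameter, 45 mm either side of the centre along its y axis; 57 mm free below the top plate; a tool's head in it ends 151 mm above the bench
- socket_a (a point): centre of the mouth of the stand's hole on its +y side, level with the stand's top; the drift hangs home when its guard's underside lies on this point (or on socket_b)
- socket_b (a point): the same for the hole on the stand's -y side
- fixture_plate: fixed aluminium plate 90 x 130 mm, underside 46 mm, top 70 mm above the bench, on two rails; origin on the bench under its centre. 33 mm along its +y axis the brass pin sits in a vertical through bore, 24 mm in diameter, mouth chamfered to 32 mm; a black catch cup stands below. 33 mm along -y sits a sound steel pin with a 32 mm collar on top, 8 mm high, which stays
- pin_top (a point): centre of the plain upper end of the stuck brass pin (22 mm in diameter, 26 mm long, with a 29 mm collar 4 mm thick at its lower end); 2 mm above to 3 mm below the plate's top at the start; moves with the pin
- stuck_pin (a joint): how far the pin has been driven down, m: 0 = its top is 2 mm proud of the plate; starts at 0 to 0.005; above 0.026 its top has left the plate; 0.038 = it stands on the cup's floor (hard stop). It resists with about 8 N (10 N at 50 mm/s) and stays where it is left

How it is judged:
By the outcome, as a careful person would: the job done as asked, in the order asked, and still so for the second after the job is handed in, with the robot touching nothing.
It also fails if it takes over 48 s, if anything falls off the work surface, if the arm or the gripper's body presses on something with over 40 N, if the wrist force passes 120 N, or if a joint passes its speed limit or range.

ROBOT

A 7-joint arm with a two-finger parallel gripper is mounted at the origin on a cart in front of the work surface, level with it; the furniture and walls round the work are solid. World frame = base frame: x ahead of the robot, y to its left, z up, the work surface at z = 0. Lengths are in mm, angles in rad, forces in N, time in s.
With the tool pointing down it reaches from about 400 to 750 mm from the base axis. Payload 19.5 kg.
Tool frame: the origin (TCP) lies midway between the tips of the shut fingers; the grasp point (between the pads) lies 19 mm behind it; z points along the fingers, y is the direction in which the jaws open and shut (so a half turn about z gives the same grasp; the last joint's range is limited). The gripper opens to 85 mm and grips with 20 to 120 N. Pads are 22 mm wide; open, the fingers measure 114 mm over their backs; the gripper's body (76 mm by 85 mm) begins 54 mm behind the grasp point. The pads swing forward as they close: fully open they stand 13 mm farther back than shut.
Start: joints at [-1.353, 0.707, -0.028, 1.485, 0.022, 0.951, -0.075], TCP at [147.699, 555.68, 231.268] pointing down, gripper open.
Joint ranges: [-2.71, 2.71], [-0.32, 2.16], [-1.57, 1.52], [0, 2.45], [-1.46, 4.6], [0, 2.02], [-2.83, 2.83]. Speed limits (rad/s): [1.89, 1.89, 2.57, 2.57, 3.01, 3.01, 3.01].

INTERFACE

Orientations are given as a unit quaternion [x, y, z, w].
In Python, from bench import env gives the robot as it stands.
- The arm moves only by the shell command python3 -m handwheel 'ROWS'. ROWS is a JSON object of lists of equal length, an entry for each row: "linear": the shift along the tool's x, y, z normalised to -1 to 1, where 1 is 0.08 m, a list of three; "rot": the turn, a rotation vector about the tool's x, y, z normalised to -1 to 1, where 1 is 90 degrees, a list of three; "claw": the opening, from 0 (shut) to 1 (fully open). A call has 1 to 12 rows; each row is the pose to reach, as a shift and turn from the pose measured when the call began, along the tool's axes at that moment; what a row does not reach only later rows make up. A row lasts 1/12 s, in which the tool goes at most 41.7 mm and 7.16 degrees, less where a joint would pass 70% of its speed; a pose out of reach is approached as far as the arm can. A call with a number of a shift or a turn outside -1 to 1 is refused whole. A call with a gripper value outside its range is refused whole. The fingers move at their own pace and stop on an object; the grip force is fixed at half the most. Time passes only in rows, so rows that repeat a pose let the fingers close. It gives the time, the measured TCP pose, the force and the opening at its end, in the units of the state.
- env.state(): the state, without advancing time (a new reading comes with each control period).
- env.get_image(name): name is "scene" or "top" or "wrist"; returns (picture, depth): 480x640x3 uint8, red, green, blue; 480x640 float32, mm along the optical axis (not along the pixel's ray), 0 where there is no reading.
- env.camera_model(name): a dict with "fovy" (degrees; the focal length in pixels is half the picture's height over the tangent of half this angle, whatever the lens; pixels are square), "cx", "cy" (the principal point, pixels), "dist_coeffs" ([k1, k2, p1, p2, k3] as OpenCV has them; the pictures are not rectified), "T" (4x4, takes a point from camera to world coordinates). Camera axes: x right, y up, looking along -z (the intrinsics and any distortion apply to the point x, -y, -z); pixel columns grow to the right and rows downward; lengths in mm; the calibration is good to about 2 mm. A picture is of the moment at which its call begins: read the wrist's pose just before it. camera_model takes no time and is no camera call; for the wrist camera it gives the pose at the moment of the call.
- env.close_job(): hands the job in, once; it reports no verdict.
The state is a dict: "time": time; "q": joint angles; "qvel": joint speeds; "tau": joint torques, N m; "ee_pos": TCP position; "tcp_rot": TCP orientation; "force": force on the tool from outside, world axes, zero at the start; "ft_torque": the same for the moment, N m; "width": finger opening in mm.
Only numpy, scipy, OpenCV 4.12 (cv2) and the standard library are available. Lean on these libraries where they do the work, as an engineer would, in place of code of your own. Each camera call takes 0.05 s, during which the arm holds its last target.

## Working session

There is one attempt and no reset: what is moved stays moved. The work goes in short steps, Python scripts to look and compute and a shell command to move; the robot and the scene stay as the last step left them, time stands still between calls to the robot, and variables do not carry over. Pictures are saved under pics/ and viewed, and the job is handed in when it is done.

```bash
ls; mkdir -p pics
cat > h.py <<'E'
import numpy as np,cv2
from bench import env
def K(m):
    f=240/np.tan(np.radians(m["fovy"])/2)
    return np.array([[f,0,m["cx"]],[0,f,m["cy"]],[0,0,1.]]),np.array(m["dist_coeffs"],float)
def ray(m,px):
    k,d=K(m);u=cv2.undistortPoints(np.array(px,float).reshape(-1,1,2),k,d).reshape(-1,2)
    T=np.array(m["T"]);v=np.c_[u[:,0],-u[:,1],-np.ones(len(u))]@T[:3,:3].T
    return T[:3,3],v
def onz(m,px,z):
    o,v=ray(m,px);return o+v*((z-o[2])/v[:,2])[:,None]
def pts(m,px,dep):
    o,v=ray(m,px);return o+v*np.array(dep).reshape(-1,1)
def proj(m,P):
    k,d=K(m);T=np.array(m["T"]);c=(np.atleast_2d(P)-T[:3,3])@T[:3,:3]
    return cv2.projectPoints(c*[1,-1,-1],np.zeros(3),np.zeros(3),k,d)[0].reshape(-1,2)
def grab(n,name):
    m=env.camera_model(n);i,d=env.get_image(n);cv2.imwrite(f"pics/{name}.png",i[:,:,::-1]);np.savez(f"pics/{name}.npz",i=i,d=d,m=np.array([m],dtype=object));return m,i,d
def load(name):
    z=np.load(f"pics/{name}.npz",allow_pickle=True);return z["m"][0],z["i"],z["d"]
E
python3 - <<'E'
from h import *
print(env.state())
for n in("scene","top","wrist"):
    m,i,d=grab(n,n+"0");print(n,m["fovy"],m["dist_coeffs"],np.round(m["T"],2).tolist())
E
```

```text
pics
{'time': 0.0, 'q': array([-1.35269404,  0.70710383, -0.02756621,  1.48498165,  0.02199382,
        0.95090312, -0.07548055]), 'qvel': array([-0.00063236,  0.00023672,  0.00068296, -0.00098404, -0.00256623,
       -0.00066583,  0.00126501]), 'tau': array([-1.06121104e-03, -8.83202505e+01,  1.23425212e+00, -2.36160100e+01,
        1.67801528e-02,  6.62981125e-03,  1.79296416e-05]), 'ee_pos': array([147.66842515, 555.44753075, 230.83153214]), 'tcp_rot': array([ 1.29547495e-01,  9.91573067e-01, -5.45439541e-04, -3.94678021e-05]), 'force': array([-0.01927248,  0.0282324 ,  0.72590135]), 'ft_torque': array([0.00474993, 0.0374548 , 0.04339341]), 'width': 85.30101307970824}
scene 53.64419708050844 [-0.09115109  0.          0.          0.          0.        ] [[0.86, 0.33, -0.39, 138.05], [-0.51, 0.52, -0.69, -654.54], [-0.02, 0.79, 0.61, 655.14], [0.0, 0.0, 0.0, 1.0]]
top 50.61847980372998 [-0.10761906  0.          0.          0.          0.        ] [[0.02, 0.99, -0.14, 404.52], [-1.0, 0.02, -0.03, -35.82], [-0.02, 0.14, 0.99, 921.3], [0.0, 0.0, 0.0, 1.0]]
wrist 62.72816050603448 [-0.03033077  0.          0.          0.          0.        ] [[0.26, -0.93, -0.25, 83.93], [0.97, 0.25, 0.07, 571.68], [-0.0, -0.26, 0.96, 374.01], [0.0, 0.0, 0.0, 1.0]]
```

View pics/scene0.png

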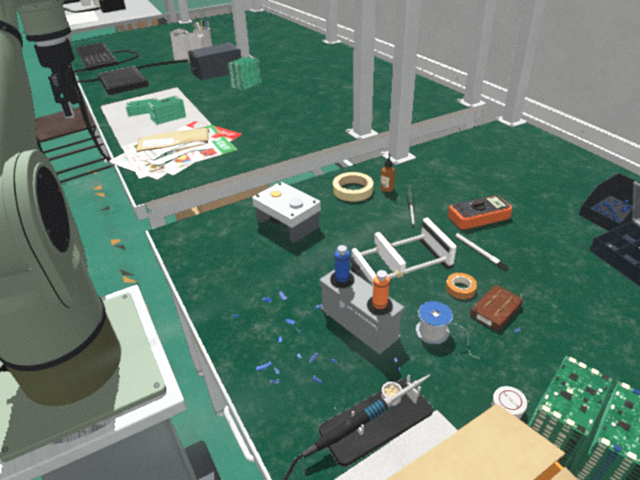

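View pics/top0.png

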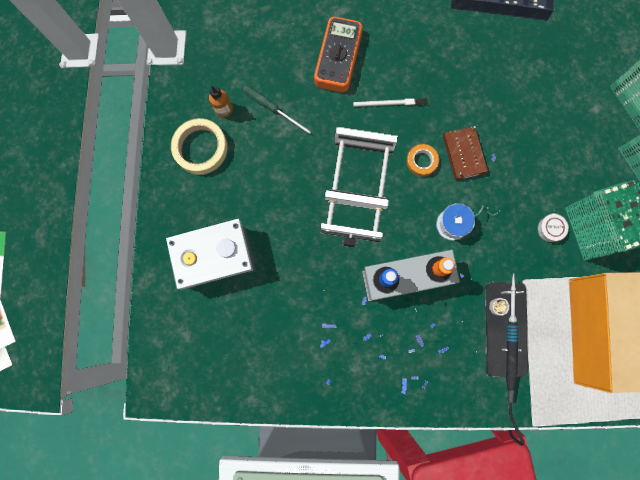

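View pics/wrist0.png

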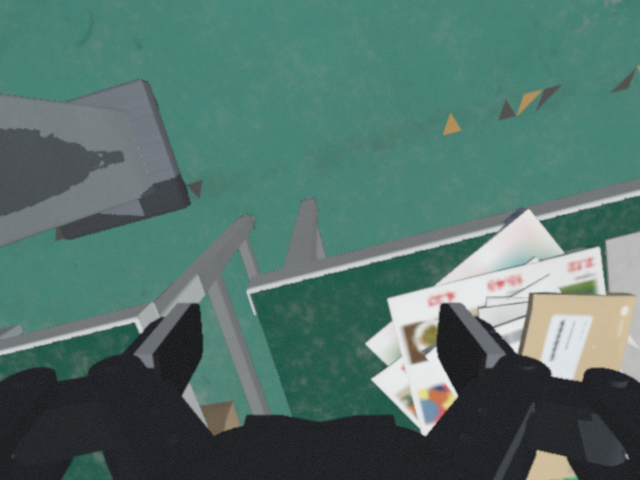

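Scene and top show the blue drift (top px 388,278), the orange punch (443,267), the plate with the brass pin (190,258), and frame posts between the arm's start and the work.

```bash
cat > m1.py <<'E'
from h import *
def blob(mask,mn=20):
    n,l,s,c=cv2.connectedComponentsWithStats(mask.astype(np.uint8))
    return [(s[k,4],c[k].round(1),s[k,:4].tolist()) for k in range(1,n) if s[k,4]>mn]
for n,w in(("top0",(160,470,200,320)),("scene0",(250,410,170,350))):
    m,i,d=load(n);hsv=cv2.cvtColor(i,cv2.COLOR_RGB2HSV);x0,x1,y0,y1=w
    R=np.zeros(d.shape,bool);R[y0:y1,x0:x1]=1
    H,S,V=[hsv[...,k].astype(int) for k in range(3)]
    for nm,ms in(("blue",(abs(H-112)<14)&(S>150)&(V>70)),("orange",(H>4)&(H<17)&(S>150)),("brass",(H>18)&(H<32)&(S>100)&(V>120)),("white",(S<40)&(V>200))):
        for a,c,b in blob(ms&R):
            k=tuple(c.round().astype(int)[::-1]);print(n,nm,a,c,b,d[k],pts(m,c,d[k]).round(1))
m,i,d=load("top0")
for p in [(75,40),(160,40),(115,250),(125,400),(100,300),(60,280),(130,130),(355,145),(388,278),(443,267),(364,300),(460,250),(245,270),(127,380),(85,200),(640-1,470)]:
    print(p,pts(m,p,d[p[1],p[0]]).round(0))
m,i,d=load("scene0")
for p in [(362,120),(400,120),(405,20),(365,20),(485,60),(515,60),(240,20),(150,212),(300,170)]:
    print(p,pts(m,p,d[p[1],p[0]]).round(0))
E
python3 m1.py
```

```text
top0 blue 622 [456.9 219.6] [443, 205, 27, 31] 889.2634 [[ 579.4 -254.5   42.1]]
top0 blue 169 [386.9 278.4] [379, 269, 20, 18] 767.62103 [[ 464.8 -118.8  152.2]]
top0 orange 166 [439.6 268.9] [432, 258, 23, 19] 778.4023 [[ 481.6 -201.4  141.6]]
top0 brass 130 [189.4 258. ] [183, 252, 14, 13] 856.2306 [[499.1 207.2  75.8]]
top0 white 126 [374.1 201.6] [351, 200, 37, 6] 879.2463 [[ 605.1 -106.4   59.6]]
top0 white 429 [351.7 226. ] [321, 202, 62, 36] 934.09796 [[ 5.722e+02 -7.010e+01  5.000e-01]]
top0 white 92 [441.5 226.9] [437, 212, 17, 28] 913.95953 [[ 570.5 -232.4   16.4]]
top0 white 38 [458.1 219.8] [455, 217, 7, 6] 886.75006 [[ 578.6 -256.    44.5]]
top0 white 3562 [208.4 253.1] [166, 219, 85, 70] 861.5411 [[508.6 176.   71. ]]
top0 white 78 [447.9 264.5] [443, 260, 11, 10] 771.55896 [[ 487.8 -212.7  149.1]]
top0 white 74 [390.4 275.9] [386, 272, 10, 9] 769.2081 [[ 468.8 -124.2  151. ]]
scene0 blue 343 [342.  267.2] [335, 250, 15, 32] 811.8647 [[ 464.  -135.8  119.5]]
scene0 orange 135 [388.7 178.4] [382, 170, 12, 21] 1194.5417 [[792.5 164.7  41.4]]
scene0 orange 396 [380.5 293.
[... 950 characters left out ...]
  711. -760.]]
(125, 400) [[ 114.  643. -756.]]
(100, 300) [[ 443.  753. -761.]]
(60, 280) [[461. 479.  -0.]]
(130, 130) [[ 879.  502. -319.]]
(355, 145) [[724. -74.  12.]]
(388, 278) [[ 466. -121.  150.]]
(443, 267) [[ 484. -206.  144.]]
(364, 300) [[437. -94.   3.]]
(460, 250) [[ 531. -270.    0.]]
(245, 270) [[481. 112.  71.]]
(127, 380) [[281. 335.   1.]]
(85, 200) [[626. 464. -42.]]
(639, 470) [[  -95. -1072.  -758.]]
(362, 120) [[918. 470.  57.]]
(400, 120) [[913. 283. 127.]]
(405, 20) [[912. 289. 384.]]
(365, 20) [[919. 467. 350.]]
(485, 60) [[1426.  473.  158.]]
(515, 60) [[1382.  314.  207.]]
(240, 20) [[ 927. 1436.  178.]]
(150, 212) [[250. 507. -59.]]
(300, 170) [[694. 465. -47.]]
```

Run:
```python
from h import *
m,i,d=load("top0")
a=cv2.resize(i[200:320,155:270],None,fx=3.4,fy=3.4,interpolation=2)
b=cv2.resize(i[230:320,350:480],None,fx=3,fy=3,interpolation=2)
o=np.zeros((410,790,3),np.uint8);o[:a.shape[0],:a.shape[1]]=a;o[:b.shape[0],395:395+b.shape[1]]=b
cv2.imwrite("pics/z0.png",o[:,:,::-1])
```

```text
(no output)
```

View pics/z0.png

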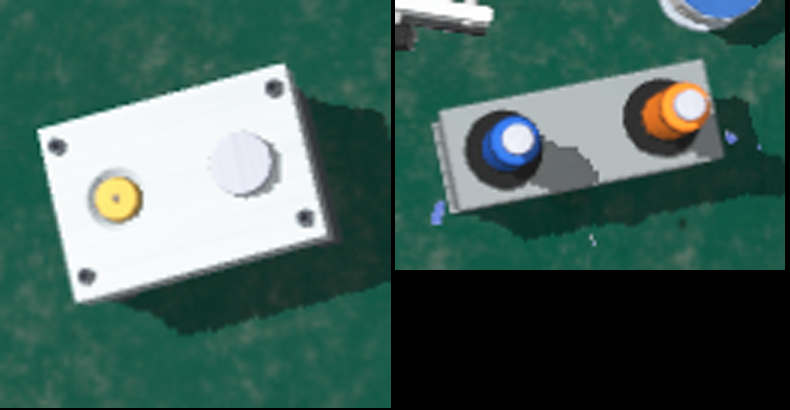

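```bash
cat > m2.py <<'E'
from h import *
def tri(a,pa,b,pb):
    o1,v1=ray(a,pa);o2,v2=ray(b,pb);A=np.stack([v1[0],-v2[0]],1);s=np.linalg.lstsq(A,o2-o1,rcond=None)[0]
    p,q=o1+s[0]*v1[0],o2+s[1]*v2[0];return ((p+q)/2).round(1),np.linalg.norm(p-q).round(1)
t=load("top0");s=load("scene0")
print("drift head",onz(t[0],(390.4,275.9),151).round(1),onz(s[0],(341.6,247.8),151).round(1),tri(t[0],(390.4,275.9),s[0],(341.6,247.8)))
print("orange head",onz(t[0],(447.9,264.5),151).round(1),onz(s[0],(383.2,273),151).round(1))
print("brass",onz(t[0],(189.4,258.),70).round(1),onz(s[0],(275.7,193.8),70).round(1),tri(t[0],(189.4,258.),s[0],(275.7,193.8)))
def quad(mask,z):
    mask=cv2.morphologyEx(mask.astype(np.uint8),cv2.MORPH_OPEN,np.ones((3,3)))
    c=max(cv2.findContours(mask,0,2)[0],key=cv2.contourArea)
    p=onz(t[0],c.reshape(-1,2),z)[:,:2].astype(np.float32);r=cv2.minAreaRect(p);print(np.round(r[0],1),np.round(r[1],1),round(r[2],1),cv2.boxPoints(r).round(0).tolist());return r
m,i,d=t
yy,xx=np.mgrid[:480,:640]
P=pts(m,np.stack([xx,yy],-1).reshape(-1,2),d.reshape(-1)).reshape(480,640,3)
quad((abs(P[...,2]-71)<6)&(P[...,1]>80)&(P[...,1]<270)&(abs(P[...,0]-500)<100),70)
# stand: top plate + everything above
quad((P[...,2]>70)&(P[...,2]<84)&(P[...,1]<-70)&(P[...,1]>-270)&(abs(P[...,0]-480)<70),77)
print(np.median(P[...,2][(abs(P[...,2]-77)<5)&(P[...,1]<-70)&(P[...,1]>-270)&(abs(P[...,0]-480)<60)]))
E
python3 m2.py
```

```text
drift head [[ 468.8 -124.2  151. ]] [[ 470.9 -123.7  151. ]] (array([ 469.4, -124.5,  152. ]), np.float64(1.6))
orange head [[ 487.6 -212.2  151. ]] [[ 492.7 -212.8  151. ]]
brass [[499.7 208.8  70. ]] [[501.5 211.3  70. ]] (array([499.8, 208. ,  72.3]), np.float64(0.7))
[508.6 176.9] [ 91.9 131.6] 16.3 [[446.0, 227.0], [483.0, 101.0], [571.0, 127.0], [534.0, 253.0]]
[ 477.9 -167.8] [ 56.6 150.4] 11.9 [[435.0, -100.0], [466.0, -247.0], [521.0, -236.0], [490.0, -88.0]]
77.97739511251092
```

```bash
cat > go.py <<'E'
import sys;from h import *;from scipy.spatial.transform import Rotation as R
# target TCP x y z, jaw yaw deg (world, mod 180)
x,y,z,w=map(float,sys.argv[1:5]);s=env.state();r=R.from_quat(s["tcp_rot"]);M=r.as_matrix()
d=np.array([x,y,z])-s["ee_pos"]
Y=np.array([np.cos(np.radians(w)),np.sin(np.radians(w)),0])
if Y@M[:,1]<0:Y=-Y
Z=np.array([0,0,-1.]);T=R.from_matrix(np.stack([np.cross(Y,Z),Y,Z],1))
print("t",round(s["time"],2),"pos",s["ee_pos"].round(1),"F",s["force"].round(1),"w",round(s["width"],1),"q",s["q"].round(2))
print("linear",(r.inv().apply(d)/80).round(3),"rot",((r.inv()*T).as_rotvec()/(np.pi/2)).round(3))
E
python3 -m handwheel '{"linear":[[-0.33,-0.19,0],[-0.67,-0.38,0],[-1,-0.57,0],[-1,-0.57,0]],"rot":[[0,0,0],[0,0,0],[0,0,0],[0,0,0]],"claw":[1,1,1,1]}'; python3 go.py 480 230 235 11.9
```

```text
time: 0.48
ee_pos: [217.8, 487.1, 231.1]
tcp_rot: [0.132, 0.991, -0.001, 0.001]
force: [1.3, -0.9, 0.1]
width: 85.2
t 0.48 pos [217.8 487.1 231.1] F [ 1.3 -0.9  0.1] w 85.2 q [-1.19  0.64 -0.04  1.63  0.03  0.86  0.06]
linear [-4.006 -2.241 -0.032] rot [-0.     0.002  0.699]
```

```bash
python3 -m handwheel '{"linear":[[-0.5,-0.28,0],[-1,-0.56,0],[-1,-0.56,0]],"rot":[[0,0,0],[0,0,0],[0,0,0]],"claw":[1,1,1]}' | head -2
python3 -m handwheel '{"linear":[[-0.5,-0.28,0],[-1,-0.56,0],[-1,-0.56,0]],"rot":[[0,0,0],[0,0,0],[0,0,0]],"claw":[1,1,1]}' | head -2
python3 -m handwheel '{"linear":[[-0.5,-0.28,0],[-1,-0.56,0],[-1,-0.56,0]],"rot":[[0,0,0],[0,0,0],[0,0,0]],"claw":[1,1,1]}' | head -2
python3 -m handwheel '{"linear":[[-0.5,-0.28,0],[-1,-0.56,0],[-1,-0.56,0],[-1,-0.56,0]],"rot":[[0,0,0.08],[0,0,0.15],[0,0,0.2],[0,0,0.2]],"claw":[1,1,1,1]}' | head -2
python3 go.py 480 230 235 11.9
```

```text
time: 0.73
ee_pos: [287.0, 419.0, 231.5]
time: 0.98
ee_pos: [355.8, 350.1, 232.1]
time: 1.23
ee_pos: [424.2, 280.6, 232.8]
time: 1.57
ee_pos: [490.9, 212.0, 233.6]
t 1.57 pos [490.9 212.  233.6] F [ 0.4  0.4 -0.6] w 85.5 q [-0.48  0.64  0.01  1.63  0.01  0.87  0.49]
linear [ 0.239  0.107 -0.021] rot [0.    0.009 0.483]
```

Check the pin from the wrist camera here.

Run:
```python
from h import *
m,i,d=grab("wrist","w1")
hsv=cv2.cvtColor(i,cv2.COLOR_RGB2HSV);H,S,V=[hsv[...,k].astype(int) for k in range(3)]
n,l,s,c=cv2.connectedComponentsWithStats(((H>18)&(H<32)&(S>100)&(V>90)).astype(np.uint8))
for k in range(1,n):
    if s[k,4]>100: print(s[k],c[k].round(1),onz(m,c[k],71).round(1),pts(m,c[k],d[int(c[k][1]),int(c[k][0])]).round(1))
```

```text
[312 218  26  26 492] [324.2 230.1] [[499.6 208.8  71. ]] [[499.2 209.1  73. ]]
```

View pics/w1.png

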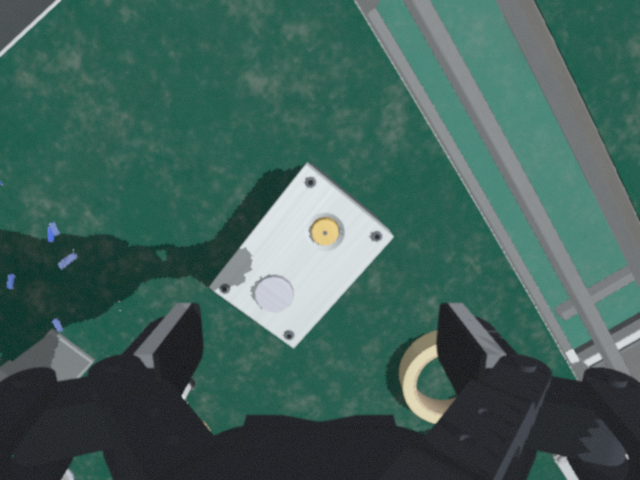

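The wrist view shows the brass pin at px (324,230) → (499.6, 208.8), which agrees with the top and scene views. On to the drift.

```bash
python3 -m handwheel '{"linear":[[0,0,0],[0,0,0],[0,0,0],[0,0,0],[0,0,0],[0,0,0],[0,0,0]],"rot":[[0,0,0.08],[0,0,0.16],[0,0,0.24],[0,0,0.32],[0,0,0.4],[0,0,0.48],[0,0,0.48]],"claw":[1,1,1,1,1,1,1]}' | head -2
python3 go.py 468.7 -124 235 11.9
```

```text
time: 2.2
ee_pos: [488.6, 215.3, 233.4]
t 2.2 pos [488.6 215.3 233.4] F [-0.2 -0.  -0.2] w 85.1 q [-0.61  0.65  0.24  1.64 -0.17  0.87 -0.09]
linear [-4.09 -1.15  0.02] rot [0.002 0.007 0.005]
```

```bash
python3 -m handwheel '{"linear":[[-0.5,-0.14,0],[-1,-0.28,0],[-1,-0.28,0]],"rot":[[0,0,0],[0,0,0],[0,0,0]],"claw":[1,1,1]}' | head -2
python3 -m handwheel '{"linear":[[-0.5,-0.14,0],[-1,-0.28,0],[-1,-0.28,0]],"rot":[[0,0,0],[0,0,0],[0,0,0]],"claw":[1,1,1]}' | head -2
python3 -m handwheel '{"linear":[[-0.5,-0.14,0],[-1,-0.28,0],[-1,-0.28,0]],"rot":[[0,0,0],[0,0,0],[0,0,0]],"claw":[1,1,1]}' | head -2
python3 go.py 468.7 -124 235 11.9
```

```text
time: 2.45
ee_pos: [483.3, 125.8, 234.6]
time: 2.7
ee_pos: [477.7, 37.2, 236.1]
time: 2.95
ee_pos: [471.9, -51.7, 237.7]
t 2.95 pos [471.9 -51.7 237.7] F [ 0.4 -1.9 -0.2] w 85.4 q [-0.08  0.56  0.19  1.84 -0.12  0.75  0.38]
linear [-0.874 -0.231  0.05 ] rot [0.001 0.012 0.003]
```

```bash
python3 -m handwheel '{"linear":[[-0.44,-0.12,0.02],[-0.87,-0.23,0.04],[-0.87,-0.23,0.04],[-0.87,-0.23,0.04]],"rot":[[0,0,0],[0,0.01,0],[0,0.01,0],[0,0.01,0]],"claw":[1,1,1,1]}' | head -2
python3 - <<'E'
from h import *
m,i,d=grab("wrist","w2")
print(proj(m,[[468.7,-124,151],[468.6,-123.8,77],[487,-212,151]]).round(0))
E
python3 go.py 468.7 -124 94 11.9
```

```text
time: 3.28
ee_pos: [468.3, -125.1, 235.7]
[[320. 246.]
 [320. 220.]
 [319. 376.]]
t 3.33 pos [ 468.6 -123.4  235.7] F [-0.1  1.3 -0.9] w 85.2 q [ 0.1   0.57  0.16  1.8  -0.12  0.77  0.54]
linear [-0.003 -0.004  1.772] rot [0.001 0.002 0.005]
```

View pics/w2.png

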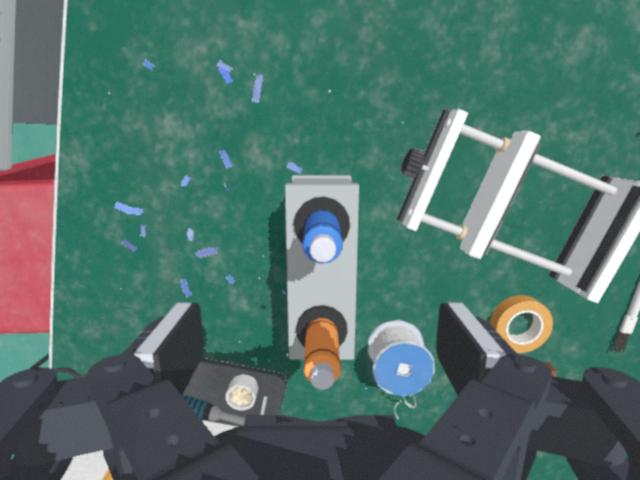

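The drift head appears at px (322,247) against a predicted (320,246), and the jaws run across the stand, so I'm descending.

```bash
python3 -m handwheel '{"linear":[[0,0,0.33],[0,0,0.66],[0,0,1],[0,0,1]],"rot":[[0,0,0],[0,0,0],[0,0,0],[0,0,0]],"claw":[1,1,1,1]}' | head -2
python3 go.py 468.7 -124 94 11.9
```

```text
time: 3.67
ee_pos: [467.6, -121.3, 152.4]
t 3.67 pos [ 467.6 -121.3  152.4] F [-1.1  0.1 -0.6] w 85.5 q [ 0.12  0.71  0.12  1.91 -0.15  0.54  0.57]
linear [-0.036  0.008  0.73 ] rot [-0.002 -0.     0.008]
```

```bash
python3 -m handwheel '{"linear":[[-0.03,0.01,0.25],[-0.03,0.01,0.5],[-0.03,0.01,0.73],[-0.03,0.01,0.73],[-0.03,0.01,0.73]],"rot":[[0,0,0],[0,0,0],[0,0,0],[0,0,0],[0,0,0]],"claw":[1,1,1,1,1]}'
python3 go.py 468.7 -124 94 11.9
```

```text
time: 4.08
ee_pos: [469.1, -122.6, 94.9]
tcp_rot: [0.624, 0.781, -0.001, -0.001]
force: [0.1, -0.4, 0.5]
width: 85.8
t 4.08 pos [ 469.1 -122.6   94.9] F [ 0.1 -0.4  0.5] w 85.8 q [ 0.14  0.81  0.09  1.95 -0.17  0.39  0.58]
linear [-0.016 -0.008  0.011] rot [-0.002 -0.     0.01 ]
```

```bash
python3 -m handwheel '{"linear":[[-0.02,-0.01,0.01],[-0.02,-0.01,0.01],[-0.02,-0.01,0.01],[-0.02,-0.01,0.01],[-0.02,-0.01,0.01],[-0.02,-0.01,0.01],[-0.02,-0.01,0.01],[-0.02,-0.01,0.01],[-0.02,-0.01,0.01],[-0.02,-0.01,0.01]],"rot":[[0,0,0],[0,0,0],[0,0,0],[0,0,0],[0,0,0],[0,0,0],[0,0,0],[0,0,0],[0,0,0],[0,0,0]],"claw":[0.6,0.4,0.3,0.2,0,0,0,0,0,0]}'
python3 go.py 468.7 -124 94 11.9
```

```text
time: 4.92
ee_pos: [468.8, -124.4, 94.7]
tcp_rot: [0.624, 0.781, -0.001, -0.001]
force: [-1.8, 1.3, 11.8]
width: 24.7
t 4.92 pos [ 468.8 -124.4   94.7] F [-1.8  1.3 11.8] w 24.7 q [ 0.14  0.81  0.09  1.95 -0.17  0.39  0.59]
linear [ 0.005 -0.001  0.009] rot [-0.001 -0.     0.01 ]
```

```bash
python3 -m handwheel '{"linear":[[0,0,-0.15],[0,0,-0.35],[0,0,-0.6],[0,0,-0.85],[0,0,-1],[0,0,-1]],"rot":[[0,0,0],[0,0,0],[0,0,0],[0,0,0],[0,0,0],[0,0,0]],"claw":[0,0,0,0,0,0]}'
python3 - <<'E'
from h import *
grab("wrist","w3");grab("scene","s3");grab("top","t3");print(env.state()["ee_pos"])
E
```

```text
time: 5.42
ee_pos: [469.7, -124.6, 176.6]
tcp_rot: [0.624, 0.781, 0.0, 0.0]
force: [0.6, -0.5, -1.7]
width: 24.8
[ 468.739033   -124.23724271  173.94986841]
```

View pics/s3.png

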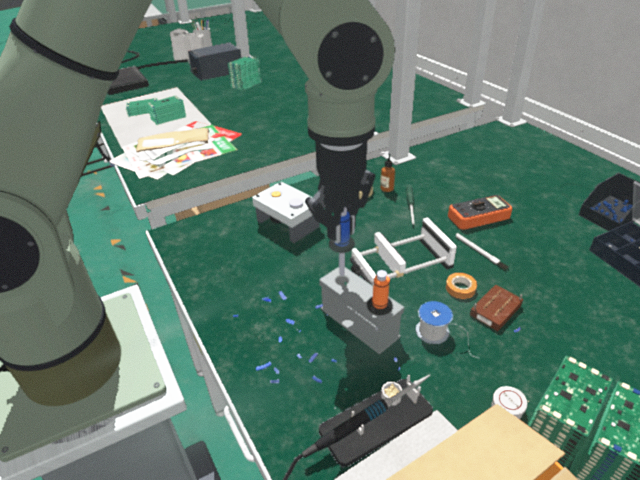

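View pics/w3.png

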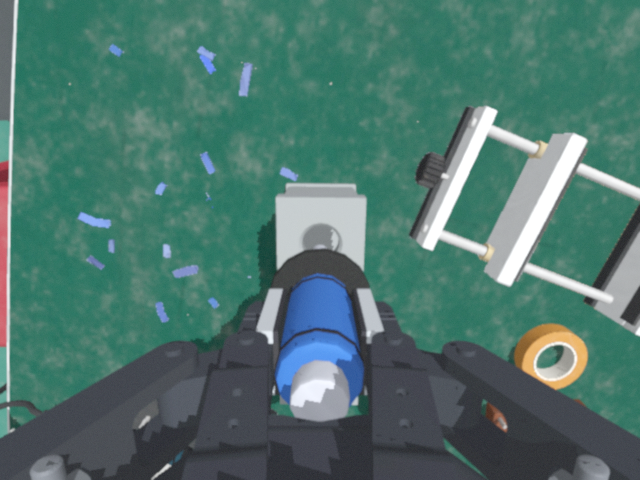

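Scene and wrist views show the drift held upright in the jaws, with its shaft clear of the stand (scene px 342,265). I'm carrying it over to the plate.

```bash
python3 -m handwheel '{"linear":[[0,0,-0.12],[0,0,-0.25],[0,0,-0.25]],"rot":[[0,0,0],[0,0,0],[0,0,0]],"claw":[0,0,0]}' |head -2
python3 go.py 499.5 208.8 195 11.9
```

```text
time: 5.82
ee_pos: [468.9, -124.4, 194.2]
t 5.82 pos [ 468.9 -124.4  194.2] F [ 0.4  0.5 -2.8] w 24.7 q [ 0.11  0.64  0.14  1.86 -0.14  0.66  0.56]
linear [ 3.978  1.292 -0.011] rot [-0.002 -0.001  0.01 ]
```

```bash
python3 -m handwheel '{"linear":[[0.3,0.1,0],[0.65,0.21,0],[1,0.32,0],[1,0.32,0]],"rot":[[0,0,0],[0,0,0],[0,0,0],[0,0,0]],"claw":[0,0,0,0]}' |head -2
python3 -m handwheel '{"linear":[[0.3,0.1,0],[0.65,0.21,0],[1,0.32,0],[1,0.32,0]],"rot":[[0,0,0],[0,0,0],[0,0,0],[0,0,0]],"claw":[0,0,0,0]}' |head -2
python3 -m handwheel '{"linear":[[0.3,0.1,0],[0.65,0.21,0],[1,0.32,0],[1,0.32,0]],"rot":[[0,0,0],[0,0,0],[0,0,0],[0,0,0]],"claw":[0,0,0,0]}' |head -2
python3 go.py 499.5 208.8 175 11.9
```

```text
time: 6.15
ee_pos: [476.3, -35.2, 192.9]
time: 6.48
ee_pos: [482.8, 53.9, 191.7]
time: 6.82
ee_pos: [488.6, 143.0, 190.7]
t 6.82 pos [488.6 143.  190.7] F [-0.1  1.5 -2. ] w 24.6 q [-0.46  0.68  0.21  1.78 -0.21  0.71  0.11]
linear [0.765 0.33  0.201] rot [-0.004 -0.005  0.021]
```

```bash
python3 -m handwheel '{"linear":[[0.25,0.11,0.06],[0.5,0.22,0.12],[0.76,0.33,0.2],[0.76,0.33,0.2],[0.76,0.33,0.2]],"rot":[[0,0,0.02],[0,0,0.02],[0,0,0.02],[0,0,0.02],[0,0,0.02]],"claw":[0,0,0,0,0]}' |head -4
python3 - <<'E'
from h import *
for c,n in(("wrist","w4"),("scene","s4"),("top","t4")):
    m,i,d=grab(c,n)
    print(c,proj(m,[[499.5,208.8,71],[499.5,208.8,92],[499.5,208.8,157]]).round(0).tolist())
m,i,d=load("s4");cv2.imwrite("pics/s4z.png",cv2.resize(i[100:260,220:380],None,fx=3.7,fy=3.7,interpolation=2)[:,:,::-1])
E
python3 go.py 499.5 208.8 175 11.9
```

```text
time: 7.23
ee_pos: [499.1, 208.6, 173.6]
tcp_rot: [0.629, 0.778, -0.0, -0.005]
force: [-0.4, -0.9, -2.3]
wrist [[321.0, 242.0], [321.0, 251.0], [320.0, 291.0]]
scene [[275.0, 194.0], [275.0, 186.0], [272.0, 161.0]]
top [[189.0, 258.0], [186.0, 257.0], [174.0, 252.0]]
t 7.38 pos [499.6 207.2 174.8] F [-0.2 -0.  -1.6] w 24.7 q [-0.57  0.75  0.23  1.68 -0.24  0.74 -0.01]
linear [ 0.02   0.002 -0.002] rot [-0.004 -0.005  0.001]
```

View pics/s4z.png

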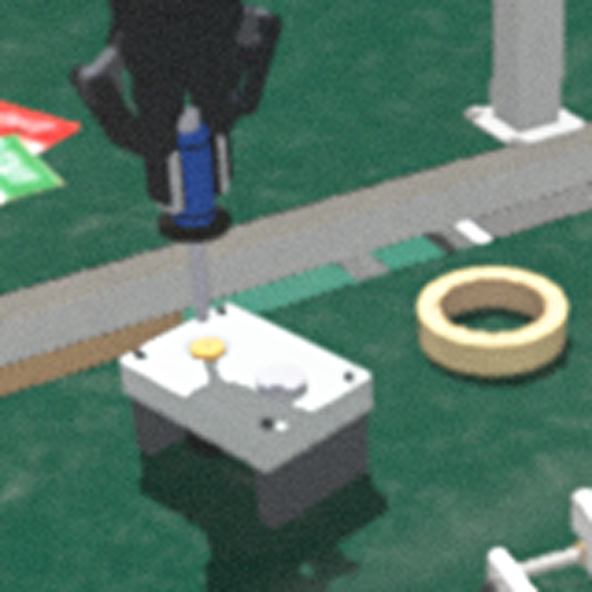

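View pics/w4.png

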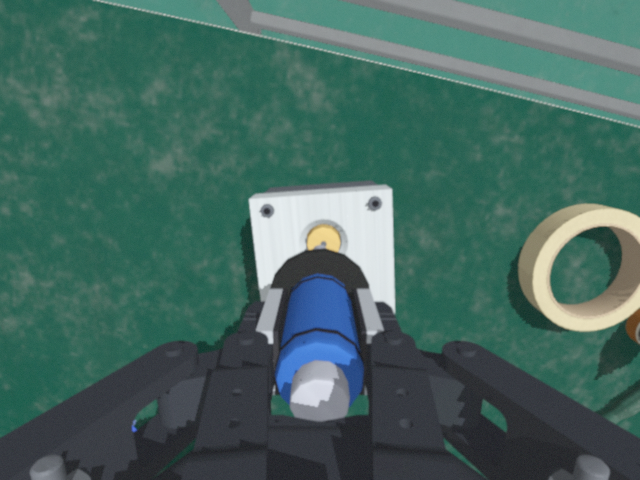

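View pics/t4.png

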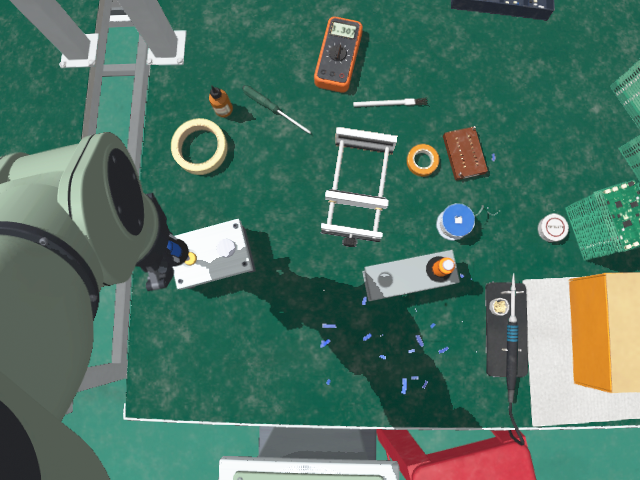

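Tip appears at scene px (275,186), exactly where predicted above the pin, and the brass lies directly below it (zoom 208,348). Pushing down slowly now.

```bash
python3 -m handwheel '{"linear":[[0.02,0,0.1],[0.02,0,0.2],[0.02,0,0.24],[0.02,0,0.27],[0.02,0,0.3],[0.02,0,0.34],[0.02,0,0.38],[0.02,0,0.38]],"rot":[[0,0,0],[0,0,0],[0,0,0],[0,0,0],[0,0,0],[0,0,0],[0,0,0],[0,0,0]],"claw":[0,0,0,0,0,0,0,0]}'
python3 go.py 499.5 208.8 117 11.9
```

```text
time: 8.05
ee_pos: [499.0, 208.7, 144.1]
tcp_rot: [0.63, 0.777, -0.0, -0.005]
force: [-0.3, 0.1, -2.0]
width: 24.8
t 8.05 pos [499.  208.7 144.1] F [-0.3  0.1 -2. ] w 24.8 q [-0.56  0.79  0.21  1.72 -0.25  0.67 -0.  ]
linear [-0.002  0.009  0.338] rot [-0.004 -0.005  0.   ]
```

Run:
```python
from h import *
m,i,d=grab("scene","s5");cv2.imwrite("pics/s5z.png",cv2.resize(i[120:260,220:360],None,fx=4.2,fy=4.2,interpolation=2)[:,:,::-1])
```

```text
(no output)
```

View pics/s5z.png

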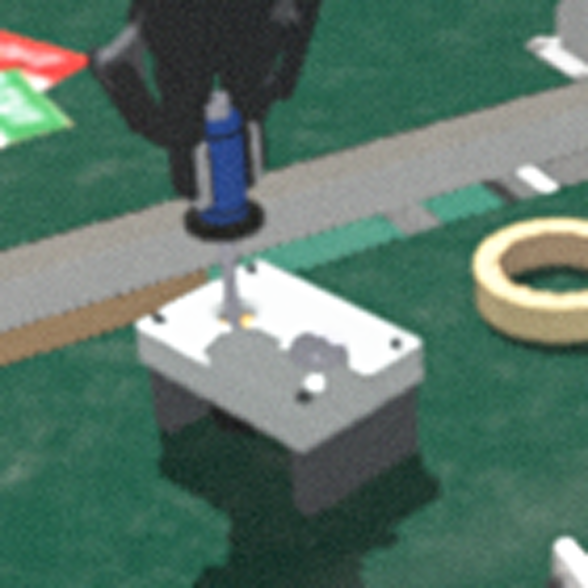

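The tip is on the pin inside the bore (zoom 237,318), so I'm continuing.

```bash
python3 -m handwheel '{"linear":[[0,0,0.05],[0,0,0.1],[0,0,0.15],[0,0,0.2]],"rot":[[0,0,0],[0,0,0],[0,0,0],[0,0,0]],"claw":[0,0,0,0]}'
python3 go.py 499.5 208.8 117 11.9
```

```text
time: 8.43
ee_pos: [499.2, 209.0, 128.3]
tcp_rot: [0.63, 0.777, 0.0, -0.005]
force: [-0.6, -0.9, 6.3]
width: 24.8
t 8.43 pos [499.2 209.  128.3] F [-0.6 -0.9  6.3] w 24.8 q [-0.55  0.82  0.2   1.73 -0.26  0.63  0.01]
linear [-0.004  0.004  0.142] rot [-0.003 -0.005  0.   ]
```

```bash
python3 -m handwheel '{"linear":[[0,0,0.04],[0,0,0.08],[0,0,0.11],[0,0,0.13]],"rot":[[0,0,0],[0,0,0],[0,0,0],[0,0,0]],"claw":[0,0,0,0]}'
python3 go.py 499.5 208.8 116 11.9
```

```text
time: 8.77
ee_pos: [499.2, 209.0, 117.9]
tcp_rot: [0.63, 0.777, 0.001, -0.005]
force: [-0.9, -0.9, 6.6]
width: 24.4
t 8.77 pos [499.2 209.  117.9] F [-0.9 -0.9  6.6] w 24.4 q [-0.55  0.83  0.19  1.74 -0.27  0.6   0.01]
linear [-0.003  0.003  0.024] rot [-0.003 -0.005  0.   ]
```

Creep to the hard stop in 1 mm steps.

```bash
python3 -m handwheel '{"linear":[[0,0,0.01],[0,0,0.02]],"rot":[[0,0,0],[0,0,0]],"claw":[0,0]}'
python3 -m handwheel '{"linear":[[0,0,0.01],[0,0,0.02]],"rot":[[0,0,0],[0,0,0]],"claw":[0,0]}'
```

```text
time: 8.93
ee_pos: [499.3, 209.0, 116.5]
tcp_rot: [0.63, 0.777, 0.001, -0.005]
force: [-2.8, -1.7, 19.4]
width: 24.8
time: 9.1
ee_pos: [499.7, 209.1, 116.1]
tcp_rot: [0.63, 0.777, 0.001, -0.004]
force: [-7.2, -2.9, 42.0]
width: 24.6
```

Force rises sharply at TCP z 116.3 (tip ≈ 34 mm), so the pin is on the cup floor at the hard stop. Retracting.

```bash
python3 -m handwheel '{"linear":[[0,0,-0.1],[0,0,-0.3],[0,0,-0.6],[0,0,-0.9],[0,0,-1],[0,0,-1]],"rot":[[0,0,0],[0,0,0],[0,0,0],[0,0,0],[0,0,0],[0,0,0]],"claw":[0,0,0,0,0,0]}'
python3 go.py 468.7 -124 196 11.9
```

```text
time: 9.6
ee_pos: [500.7, 208.7, 197.5]
tcp_rot: [0.63, 0.777, 0.003, -0.004]
force: [0.0, 0.0, -3.2]
width: 24.6
t 9.6 pos [500.7 208.7 197.5] F [ 0.   0.  -3.2] w 24.6 q [-0.57  0.71  0.24  1.66 -0.23  0.8  -0.02]
linear [-3.987 -1.251 -0.017] rot [-0.    -0.006  0.   ]
```

```bash
python3 -m handwheel '{"linear":[[-0.3,-0.1,0],[-0.65,-0.2,0],[-1,-0.31,0],[-1,-0.31,0],[-1,-0.31,0]],"rot":[[0,0,0],[0,0,0],[0,0,0],[0,0,0],[0,0,0]],"claw":[0,0,0,0,0]}' |head -2
python3 - <<'E'
from h import *
m,i,d=grab("wrist","w6");u=proj(m,[[499.5,208.8,70]])[0];print(u)
x,y=np.clip(u.astype(int),[75,75],[565,405]);a=cv2.resize(i[y-75:y+75,x-75:x+75],None,fx=3.5,fy=3.5,interpolation=2)
m,i,d=grab("scene","s6");b=cv2.resize(i[150:230,235:315],None,fx=3.2,fy=3.2,interpolation=2)
o=np.zeros((530,790,3),np.uint8);o[:525,:525]=a;o[:256,530:786]=b;cv2.imwrite("pics/z6.png",o[:,:,::-1])
E
python3 go.py 468.7 -124 196 11.9
```

```text
time: 10.02
ee_pos: [492.7, 124.0, 195.8]
[356.09037624 112.02896152]
t 10.12 pos [492.8 125.9 196. ] F [ 0.5 -0.2 -2.9] w 24.9 q [-0.43  0.67  0.21  1.78 -0.22  0.72  0.12]
linear [-2.993 -0.941 -0.028] rot [-0.001 -0.006  0.001]
```

View pics/z6.png

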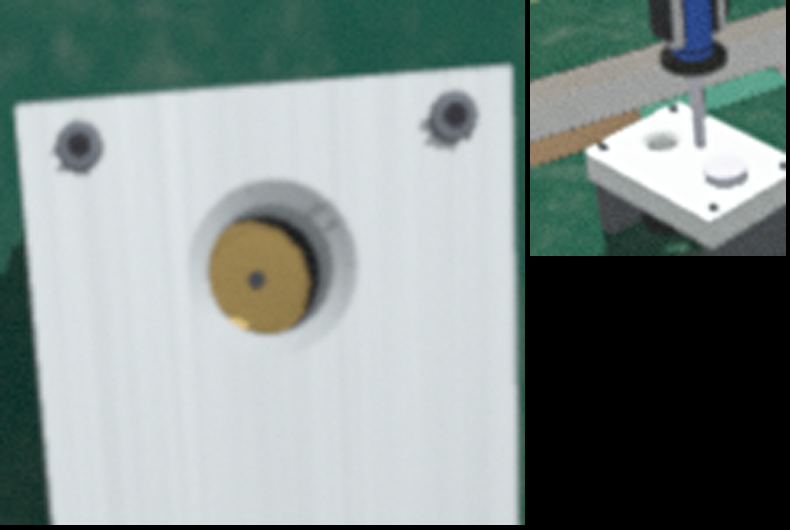

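View pics/w6.png

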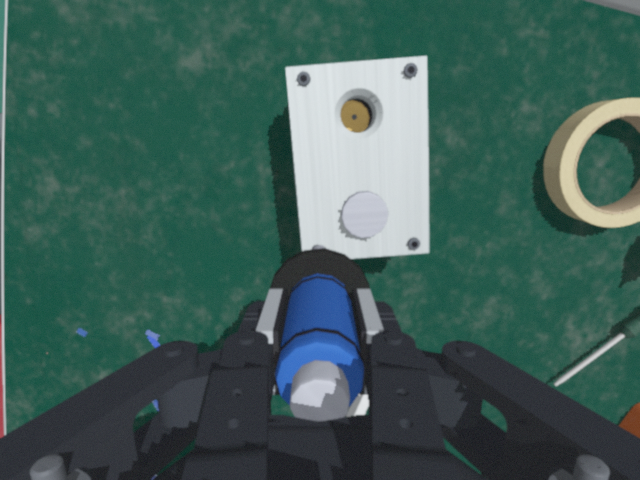

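```bash
python3 - <<'E'
from h import *
m,i,d=load("w6");print([pts(m,(x,y),d[y,x]).round(1).tolist() for x,y in((354,115),(352,118),(356,117))])
E
python3 -m handwheel '{"linear":[[-0.3,-0.1,0],[-0.65,-0.2,0],[-1,-0.31,0],[-1,-0.31,0]],"rot":[[0,0,0],[0,0,0],[0,0,0],[0,0,0]],"claw":[0,0,0,0]}' |head -2
python3 -m handwheel '{"linear":[[-0.3,-0.1,0],[-0.65,-0.2,0],[-1,-0.31,0],[-1,-0.31,0]],"rot":[[0,0,0],[0,0,0],[0,0,0],[0,0,0]],"claw":[0,0,0,0]}' |head -2
python3 go.py 468.7 -124 190 11.9
```

```text
[[[501.0, 209.4, 34.3]], [[500.0, 206.9, 34.7]], [[502.7, 208.2, 35.1]]]
time: 10.45
ee_pos: [484.7, 38.1, 194.9]
time: 10.78
ee_pos: [476.1, -49.7, 194.0]
t 10.78 pos [476.1 -49.7 194. ] F [ 0.1 -1.3 -2.1] w 25.1 q [-0.06  0.63  0.17  1.88 -0.17  0.65  0.42]
linear [-0.892 -0.275  0.047] rot [-0.002 -0.003 -0.005]
```

The pin top reads z ≈ 34.5, below the plate's underside at 46, so it is right out. Now over the empty hole.

```bash
python3 -m handwheel '{"linear":[[-0.3,-0.1,0],[-0.6,-0.2,0.02],[-0.89,-0.27,0.05],[-0.89,-0.27,0.05],[-0.89,-0.27,0.05]],"rot":[[0,0,0],[0,0,0],[0,0,0],[0,0,0],[0,0,0]],"claw":[0,0,0,0,0]}' |head -3
python3 - <<'E'
from h import *
m,i,d=grab("wrist","w7");print("w",env.state()["ee_pos"].round(1),proj(m,[[468.6,-123.8,77]]).round(0))
m,i,d=grab("scene","s7");print(env.state()["ee_pos"].round(1),proj(m,[[468.6,-123.8,77],[468.6,-123.8,107]]).round(1))
cv2.imwrite("pics/s7z.png",cv2.resize(i[190:330,280:420],None,fx=4.2,fy=4.2,interpolation=2)[:,:,::-1])
E
python3 go.py 468.7 -124 94 11.9
```

```text
time: 11.2
ee_pos: [469.2, -123.7, 189.2]
tcp_rot: [0.634, 0.774, 0.0, -0.003]
w [ 469.3 -122.8  189.3] [[319. 238.]]
[ 469.4 -122.4  189.4] [[340.6 280.5]
 [340.6 267.9]]
t 11.3 pos [ 469.4 -122.4  189.4] F [ 0.   0.1 -1.8] w 24.6 q [ 0.11  0.65  0.15  1.86 -0.15  0.65  0.55]
linear [-0.025 -0.008  1.193] rot [-0.002 -0.004 -0.004]
```

View pics/w7.png

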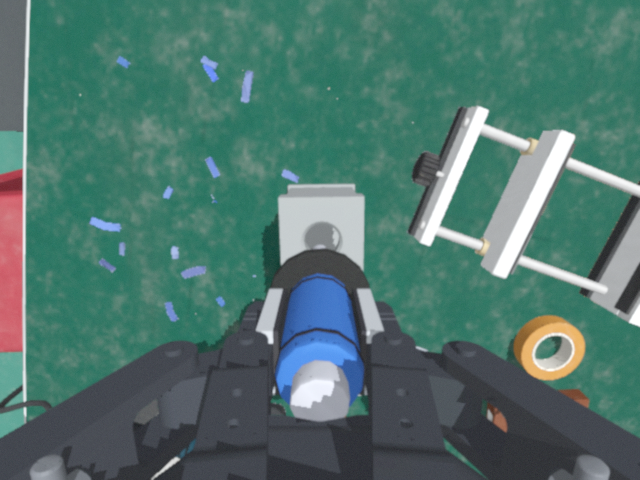

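View pics/s7z.png

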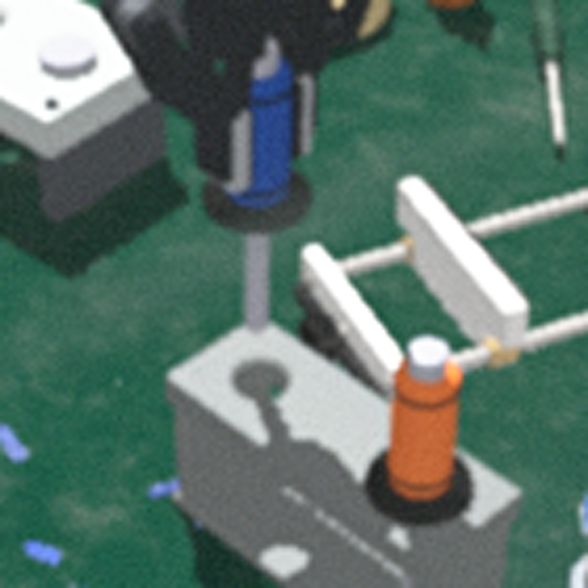

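Hole at scene px (342,280), tip directly above at (341,268), so they're aligned. I'm lowering with a small correction.

```bash
python3 -m handwheel '{"linear":[[-0.02,-0.01,0.15],[-0.02,-0.01,0.35],[-0.02,-0.01,0.55],[-0.02,-0.01,0.75],[-0.02,-0.01,0.95],[-0.02,-0.01,0.95]],"rot":[[0,0,0],[0,0,0],[0,0,0],[0,0,0],[0,0,0],[0,0,0]],"claw":[0,0,0,0,0,0]}' |head -4
python3 go.py 468.7 -124 95.5 11.9
```

```text
time: 11.8
ee_pos: [468.0, -122.2, 111.2]
tcp_rot: [0.632, 0.775, 0.0, -0.005]
force: [0.9, 0.0, -2.5]
t 11.8 pos [ 468.  -122.2  111.2] F [ 0.9  0.  -2.5] w 24.4 q [ 0.14  0.78  0.1   1.94 -0.18  0.44  0.58]
linear [-0.026  0.006  0.197] rot [-0.004 -0.005 -0.003]
```

```bash
python3 -m handwheel '{"linear":[[-0.02,0,0.07],[-0.02,0,0.14],[-0.02,0,0.19],[-0.02,0,0.19],[-0.02,0,0.19]],"rot":[[0,0,0],[0,0,0],[0,0,0],[0,0,0],[0,0,0]],"claw":[0,0,0,0,0]}' |head -4
python3 go.py 468.7 -124 95 11.9
python3 - <<'E'
from h import *
m,i,d=grab("scene","s8")
cv2.imwrite("pics/s8z.png",cv2.resize(i[190:330,280:420],None,fx=4.2,fy=4.2,interpolation=2)[:,:,::-1])
E
```

```text
time: 12.22
ee_pos: [468.3, -123.6, 96.2]
tcp_rot: [0.632, 0.775, 0.0, -0.005]
force: [0.1, 0.3, -1.7]
t 12.22 pos [ 468.3 -123.6   96.2] F [ 0.1  0.3 -1.7] w 24.5 q [ 0.14  0.81  0.09  1.95 -0.19  0.4   0.58]
linear [-0.006  0.004  0.015] rot [-0.004 -0.005 -0.003]
```

View pics/s8z.png

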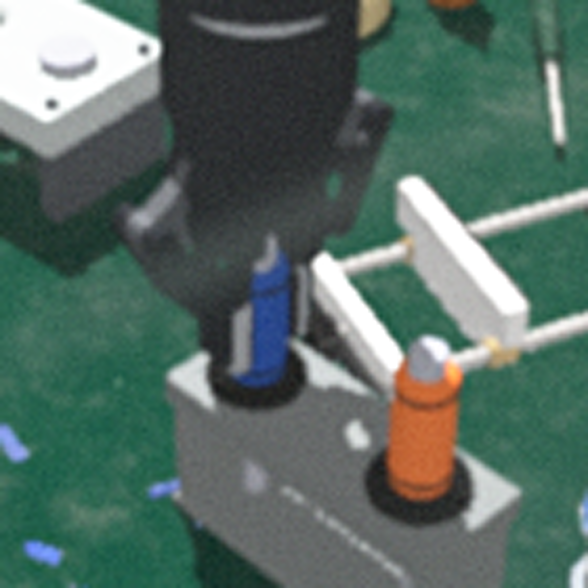

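The drift is in the hole with its guard about 1 mm above the stand top (zoom 257,382). I'll lower until it seats.

```bash
python3 -m handwheel '{"linear":[[-0.01,0,0.01],[-0.01,0,0.02],[-0.01,0,0.02]],"rot":[[0,0,0],[0,0,0],[0,0,0]],"claw":[0,0,0]}'
```

```text
time: 12.52
ee_pos: [468.6, -124.5, 94.9]
tcp_rot: [0.632, 0.775, 0.0, -0.005]
force: [0.7, -0.3, -0.6]
width: 25.0
```

```bash
python3 -m handwheel '{"linear":[[0,0,0.01],[0,0,0.01],[0,0,0.01],[0,0,0.01],[0,0,0.01],[0,0,0.01],[0,0,0.01],[0,0,0.01],[0,0,0.01],[0,0,0.01]],"rot":[[0,0,0],[0,0,0],[0,0,0],[0,0,0],[0,0,0],[0,0,0],[0,0,0],[0,0,0],[0,0,0],[0,0,0]],"claw":[0,0,0.32,0.4,0.5,0.7,1,1,1,1]}'
python3 go.py 468.7 -124 94 11.9
```

```text
time: 13.35
ee_pos: [468.6, -124.5, 94.1]
tcp_rot: [0.632, 0.775, 0.0, -0.005]
force: [-0.1, 0.4, 0.5]
width: 85.4
t 13.35 pos [ 468.6 -124.5   94.1] F [-0.1  0.4  0.5] w 85.4 q [ 0.15  0.81  0.09  1.95 -0.19  0.4   0.58]
linear [0.006 0.002 0.001] rot [-0.003 -0.005 -0.003]
```

```bash
python3 -m handwheel '{"linear":[[0,0,-0.2],[0,0,-0.5],[0,0,-0.8],[0,0,-1],[0,0,-1]],"rot":[[0,0,0],[0,0,0],[0,0,0],[0,0,0],[0,0,0]],"claw":[1,1,1,1,1]}'|head -4
python3 -m handwheel '{"linear":[[0,0,-0.3],[0,0,-0.6],[0.3,0,-1],[0.7,0,-1],[1,0,-1],[1,0,-1]],"rot":[[0,0,0],[0,0,0],[0,0,0],[0,0,0],[0,0,0],[0,0,0]],"claw":[1,1,1,1,1,1]}'|head -4
python3 - <<'E'
from h import *
m,i,d=grab("scene","s9")
cv2.imwrite("pics/s9z.png",cv2.resize(i[160:340,240:420],None,fx=3.3,fy=3.3,interpolation=2)[:,:,::-1])
hsv=cv2.cvtColor(i,cv2.COLOR_RGB2HSV)
w=(hsv[...,1]<45)&(hsv[...,2]>180);w[:, :330]=0;w[:,352:]=0;w[:238]=0;w[254:]=0
ys,xs=np.nonzero(w);c=(xs.mean(),ys.mean());print(c,len(xs),onz(m,c,151).round(1),pts(m,c,d[int(c[1]),int(c[0])]).round(1))
grab("top","t9")
E
```

```text
time: 13.77
ee_pos: [470.1, -125.3, 176.7]
tcp_rot: [0.632, 0.775, 0.001, -0.003]
force: [-0.7, -1.0, -0.4]
time: 14.27
ee_pos: [453.6, -43.1, 257.1]
tcp_rot: [0.63, 0.777, 0.002, -0.004]
force: [-0.2, 0.3, -0.8]<stdin>:6: RuntimeWarning: Mean of empty slice.
  ret = ret.dtype.type(ret / rcount)
Traceback (most recent call last):
ValueError: cannot convert float NaN to integer
```

View pics/s9z.png

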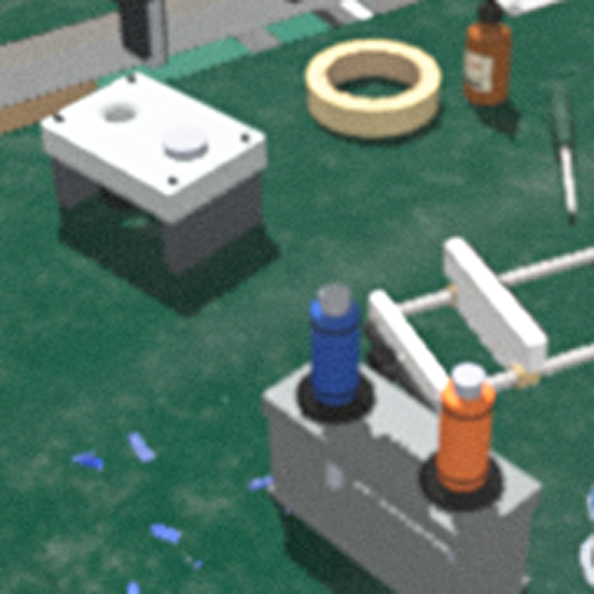

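Run:
```python
from h import *
m,i,d=load("s9");m0,i0,d0=load("scene0")
for a,D in((m0,d0),(m,d)):
    q=[(x,y) for y in range(244,252) for x in range(336,348) if D[y,x]>0]
    P=np.array([pts(a,p,D[p[1],p[0]])[0] for p in q]);P=P[P[:,2]>130];print(P[:,2].max().round(1),np.median(P[P[:,2]>148],0).round(1))
h=cv2.cvtColor(i,cv2.COLOR_RGB2HSV)
b=(abs(h[...,0].astype(int)-112)<14)&(h[...,1]>150)&(h[...,2]>50);b[:,:330]=0;b[:,352:]=0;b[:245]=0;b[286:]=0
ys,xs=np.nonzero(b);print("blue",xs.mean(),ys.mean(),len(xs),"(start 342.0 267.2)")
print(env.state()["force"].round(1),env.state()["time"])
env.close_job()
```

```text
153.1 [ 469.8 -126.6  151.5]
153.9 [ 468.2 -126.4  151.9]
blue 341.16964285714283 267.98809523809524 336 (start 342.0 267.2)
[ 0.2 -1.  -0.2] 14.3167
the job is handed in; nothing more can be done
```

The job is done and handed in at about 14.3 s. I took the blue drift from the stand and pushed the brass pin down through the plate until it reached the hard stop. I then hung the drift back upright in its own hole and pulled the open gripper clear.

**Last checks:**
- **Pin:** the force rose sharply to 42 N at the wrist with the drift's tip at about 34 mm. The wrist depth then showed the pin's top at about 34.5 mm, well below the plate's underside at 46 mm, so the pin is standing on the cup floor.
- **Drift:** in the last scene picture its head is at about 152 mm height and within about 2 mm of where it started, with the guard lying on the stand.
- **Orange punch:** it is still in its hole and was not touched.
- **Robot:** force readings at the end were about zero.

**Failed check:** the final top-view picture was not taken because my script stopped on an empty colour mask. The scene picture and its depth covered that check.

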